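Put the tin away in the lift-up locker

TASK

Lift the locker's door by its handle until the stay locks and it stays up by itself, then put the food tin inside, standing upright on the locker floor and far enough back for the door to shut over it. Then press the catch down so that the door unlocks and sinks, and push the door fully shut, gently: never let it slam. Leave the honey jar, the salt shaker and the pepper mill where they stand.

Things in the scene. Friction and masses are not known exactly. Their poses are not given: they have to be found in the camera images.
- locker: Low wooden locker, fixed on the range, 185 mm deep, 256 wide, 155 high at the back, closed by a sloping lift-up door towards the robot. Origin on the range top below the hinge line, mid width; x to its back, y to its left, z up. Side walls y = +-120 to +-128 mm; low front wall x = -127 to -135, top z = 58; back wall from x = 42; roof strip x = 6 to 50 mm, z = 143 to 155.
- locker_floor (a point): Point on the locker's inner floor (8 mm above the range top) where the tin may stand: x = -45, y = -30 mm in the locker's frame. A tin standing with its centre at x = -65 to 0 mm in the locker's frame lets the door shut; further forward the door strikes it.
- hinge (a point): Middle of the door's hinge line, which runs along the locker's y: x = 0, y = 0, z = 155 mm in the locker's frame. Does not move. The door is stiff with friction: below the lock it sinks slowly by itself (under 1 rad/s) to a half-open place between about 0.5 and 0.9 rad and stays; from there down, and when shut, it stays where it is left.
- door (a joint): Lift-up door, 178 mm from hinge to free edge, 256 wide, 10 thick, mid plane through the hinge line. 0 = shut, sloping 0.564 rad below level towards the robot; at value q it points q - 0.564 rad above level. Its crank pin snaps past the catch at about 1.65 rad; end stop 1.69. Let go then, it rests locked near 1.6, leaning over the opening: reach in with the hand tilted. Under 6 N at the handle.
- door_handle (a point): Centre of the grip of the door's handle: a steel tab 20 mm wide (along y), 16 mm thick, at mid width, sticking out 45 mm past the free edge in the door's plane. Moves with the door, 200 mm from the hinge line. Pinched across its 20 mm width it can turn between the fingers as the door swings. Its axes turn with the door (equal to the locker's when shut).
- catch (a joint): Travel of the spring catch, m: 0 = up (locking), grows as its pad is pressed down, end stop 0.016. The door is freed beyond about 0.012. It takes 3 N at first, 6 N when fully down, and springs back when let go; keep it pressed until the door has sunk below 1.4 rad. The door pushes it down in passing when lifted.
- catch_pad (a point): Centre of the top face of the catch's steel press pad, 44 mm (x) by 40 mm (y), outside the locker's right-hand wall: x = -12, y = -190, z = 170 mm in the locker's frame when up; goes straight down as pressed. Below it stands its fixed housing, 52 by 50 mm, 90 mm high.
- tin: Food tin, closed cylinder of 58 mm diameter and 72 mm height, paper label, silvery top, 0.13 to 0.25 kg, standing on the range at the left or right of the locker. Origin at the centre of its underside, z up.
- honey_jar: Honey jar with grey lid, 63 mm diameter, 95 mm high, standing on the other side of the locker. Leave it. Origin at the centre of its underside.
- salt_shaker: Glass salt shaker, 44 mm diameter, 90 mm high, standing inside the locker near its left end (about y = 90 mm, x = 10 mm in the locker's frame). Leave it. Origin at the centre of its underside.
- pepper_mill: Wooden pepper mill, 58 mm diameter, 150 mm high, on the range to the left of the locker. Leave it. Origin at the centre of its underside.
Not all that is in view belongs to the job. Leave any turquoise look-alike of the tin alone.

How it is judged:
On the way, in this order (a step that is already met when the one before it is completed fails the run):
1. the door is up, locked on its stay (above 1.5 rad, catch sprung back), and nothing of the robot touches it (value of joint door above 1.5 rad and value of joint catch below 0.004 m and contact force between each of the fingers, the arm and locker below 0.1 N), for 0.5 s.
2. the tin stands upright on the locker floor, let go, with the door still up (x of tin in the frame of locker between -0.098 and 0.02 m and y of tin in the frame of locker between -0.095 and 0.095 m and z of tin in the frame of locker between 0.003 and 0.014 m and angle between tin's own z axis and vertical below 0.12 rad and contact force between the fingers and tin below 0.1 N and linear speed of tin below 0.03 m/s and value of joint door above 1.5 rad), for 0.2 s.
3. the catch is pressed down with the door still up (value of joint catch above 0.008 m and value of joint door above 1.3 rad).
At the end, for the whole second after the job is handed in: The door is shut (within 0.05 rad) and at rest, the catch is up, and the tin stands upright (within 7 deg) and at rest on the floor inside the locker, between its walls; the bystanders were not disturbed (x of tin in the frame of locker between -0.098 and 0.02 m and y of tin in the frame of locker between -0.095 and 0.095 m and z of tin in the frame of locker between 0.003 and 0.014 m and angle between tin's own z axis and vertical below 0.12 rad and value of joint door below 0.05 rad and value of joint catch below 0.004 m and linear speed of tin below 0.02 m/s and velocity of joint door between -0.05 and 0.05 rad/s); the robot touches nothing.
It fails at once if the door is dropped, thrown or slammed (falls faster than 3 rad/s) (velocity of joint door below -3 rad/s).
It fails at once if the honey jar, salt shaker or pepper mill is moved by more than 25 mm or tipped (distance of any of honey_jar, salt_shaker, pepper_mill from where it was at the start of the episode above 0.025 m or angle between any of honey_jar, salt_shaker, pepper_mill's own z axis and vertical above 0.3 rad).
It also fails if it takes over 72 s, if anything falls off the work surface, if the arm or the gripper's body presses on something with over 40 N, if the wrist force passes 120 N, or if a joint passes its speed limit or range.

ROBOT

A 7-joint arm with a two-finger parallel gripper is mounted at the origin on a cart in front of the work surface, level with it; the furniture and walls round the work are solid. World frame = base frame: x ahead of the robot, y to its left, z up, the work surface at z = 0. Lengths are in m, angles in rad, forces in N, time in s.
With the tool pointing down it reaches from about 0.35 to 0.775 m from the base axis. Payload 3.1 kg.
Tool frame: the origin (TCP) lies at the very end of the fingers, on their centre line; the grasp point (between the pads) lies arm.grip_point_offset behind it (arm.grip_point_offset is the distance from the TCP to the grasp point, in m); z points along the fingers, y is the line along which they close (so a half turn about z gives the same grasp; the last joint's range is limited). The gripper opens to 85 mm and grips with 20 to 120 N. Pads are 22 mm wide; open, the fingers measure 114 mm over their backs; the gripper's body (76 mm by 85 mm) begins 54 mm behind the grasp point. The pads swing forward as they close: fully open they stand 13 mm farther back than shut.
Start: joints at [1.26, 0.311, 0.014, 1.512, -0.004, 1.319, -0.027], TCP at [0.146, -0.53, 0.231] pointing down, gripper open.
Joint ranges: [-2.7, 2.7], [-0.3, 1.91], [-1.27, 1.3], [0.12, 2.57], [-1.44, 4.58], [0.2, 2.03], [-3.05, 3.05]. Speed limits (rad/s): [2.79, 2.79, 3.14, 3.14, 3.14, 3.14, 3.14].

INTERFACE

Orientations are given as a unit quaternion [w, x, y, z].
In Python, from rig import arm, eyes, workorder, finder gives the robot as it stands.
- The arm moves only by the shell command python3 -m jog 'ROWS' [FORCE]. ROWS is text: rows parted by semicolons, each of 7 numbers parted by spaces: the shift along the tool's x, y, z each as a share of 0.3 m, from -1 to 1, then the turn, a rotation vector about the tool's x, y, z each as a share of 0.5 rad, from -1 to 1, then the opening, from 0 (shut) to 1 (fully open). A call has 1 to 10 rows; each row is the pose to reach, as a shift and turn from the pose commanded when the call began, along the tool's axes at that moment; what a row does not reach only later rows make up. A row lasts 1/10 s, in which the tool goes at most 50 mm and 8.59 degrees, less where a joint would pass 70% of its speed; a pose out of reach is approached as far as the arm can. A call with a number of a shift or a turn outside -1 to 1 is refused whole. A call with a gripper value outside its range is refused whole. The fingers move at their own pace and stop on an object; FORCE is the grip in N (left out, the last holds). Time passes only in rows, so rows that repeat a pose let the fingers close. It gives the time, the measured TCP pose, the force, the opening and the grip force at its end, in the units of the state.
- arm.get_obs(): the state, without advancing time (a new reading comes with each control period).
- eyes.capture(name): name is "side" or "top"; returns (picture, depth): 400x640x3 uint8, blue, green, red; 400x640 float32, m along the optical axis (not along the pixel's ray), 0 where there is no reading.
- eyes.get_calibration(name): a dict with "K" (3x3 intrinsics, pixels), "rvec" (rotation vector, rad) and "tvec" (3), from world to camera coordinates, as OpenCV has them. Camera axes: x right, y down, z forward; pixel columns grow to the right and rows downward; lengths in m; the calibration is good to about 2 mm. A picture is of the moment at which its call begins. get_calibration takes no time and is no camera call.
- workorder.hand_in(): hands the job in; it is judged then, once.
Trained networks look in the newest picture that a camera, given by its name, has taken for a name from the list of things; names that differ only in an ending like _2 or _b are one class to them, and where a whole thing is asked for, a point or a joint stands for the part that bears it (a point fixed in the world has none). Each returns a list of dicts, best first, with "p" (0 to 1); they miss things now and then, are a little off and sometimes report something else, mostly with a low value. They report only what shows in the picture. A call takes as long as a camera call. They do not tell look-alikes from the thing itself.
- finder.spot_in(camera, query): "extent" ([left, top, right, bottom] in pixels, round what is visible of it).
- finder.cut_out(camera, query): "mask" (400x640 bool, what is visible of it) and "extent" ([left, top, right, bottom] in pixels, round what is visible of it).
The state is a dict: "clock": time; "joint_pos": joint angles; "qvel": joint speeds; "joint_efforts": joint torques, N m; "eef_pos": TCP position; "tcp_rot": TCP orientation; "contact_force": force on the tool from outside, world axes, zero at the start; "moment": the same for the moment, N m; "width": opening from 0.0 (shut) to 1.0 (fully open); "grasp_force": force on a finger pad.
Only numpy, scipy, OpenCV 4.12 (cv2) and the standard library are available. Lean on these libraries where they do the work, as an engineer would, in place of code of your own. Each camera call takes 0.05 s, during which the arm holds its last target. There are 200 camera calls.

## Working session

There is one attempt and no reset: what is moved stays moved. The work goes in short steps, Python scripts to look and compute and a shell command to move; the robot and the scene stay as the last step left them, time stands still between calls to the robot, and variables do not carry over. Pictures are saved under pics/ and viewed, at most 10 in all, crops included, and the job is handed in when it is done.

```bash
ls; mkdir -p pics; python3 - <<'E'
from rig import arm, eyes, workorder, finder
import cv2,numpy as np
print(arm.get_obs(), arm.grip_point_offset)
ims=[]
for c in ("side","top"):
    im,d=eyes.capture(c); cv2.imwrite(f"pics/{c}0.png",im); np.save(f"{c}0d.npy",d)
    k=eyes.get_calibration(c); R=cv2.Rodrigues(np.array(k["rvec"]))[0]; t=np.array(k["tvec"]).ravel(); print(c,"cam pos",-R.T@t,"K",np.array(k["K"]).ravel())
    for n in ("locker","door_handle","catch_pad","tin","honey_jar","pepper_mill"):
        r=finder.spot_in(c,n); print(c,n,[(np.round(x["extent"]).tolist(),round(x["p"],2)) for x in r[:3]])
E
```

```text
pics
{'clock': 0.0, 'joint_pos': array([ 1.26028652,  0.31171324,  0.01399075,  1.51305406, -0.00437626,
        1.31920484, -0.02722511]), 'qvel': array([-0.00109745, -0.00011876, -0.00085261, -0.0013459 ,  0.00156218,
        0.00051818, -0.00035466]), 'joint_efforts': array([-4.58342936e-05, -3.79915559e+01,  1.46187837e-01, -2.30589777e+01,
        1.20054776e-02,  1.36983689e-02, -4.49494351e-06]), 'eef_pos': array([ 0.1458813 , -0.52954334,  0.23022912]), 'tcp_rot': array([-1.15454513e-03,  9.90976626e-01,  1.34029648e-01, -2.16037258e-04]), 'contact_force': array([ 0.24058942, -0.50593236,  0.65278255]), 'moment': array([ 0.00244156,  0.02793976, -0.02676701]), 'grasp_force': 0.0, 'width': 1.0000071155886445} 0.0187
side cam pos [ 0.14025095 -0.32784164  1.0296893 ] K [418.38960387   0.         325.9514811    0.         418.38960387
 203.27219414   0.           0.           1.        ]
side locker [([230.0, 143.0, 377.0, 256.0], 0.69)]
side door_handle [([230.0, 153.0, 359.0, 257.0], 0.9)]
side catch_pad []
side tin [([190.0, 190.0, 219.0, 222.0], 0.81), ([324.0, 147.0, 346.0, 174.0], 0.56)]
side honey_jar [([370.0, 301.0, 401.0, 336.0], 0.95)]
side pepper_mill [([233.0, 124.0, 259.0, 168.0], 0.73)]
top cam pos [0.55568625 0.01172265 1.27577522] K [429.91313859   0.         318.4190306    0.         429.91313859
 203.90226578   0.           0.           1.        ]
top locker [([246.0, 172.0, 376.0, 268.0], 0.81)]
top door_handle [([246.0, 175.0, 350.0, 272.0], 0.92)]
top catch_pad [([346.0, 186.0, 380.0, 204.0], 0.87), ([207.0, 246.0, 228.0, 267.0], 0.6)]
top tin [([291.0, 133.0, 312.0, 156.0], 0.8), ([204.0, 244.0, 234.0, 266.0], 0.77)]
top honey_jar [([408.0, 253.0, 435.0, 278.0], 0.83)]
top pepper_mill [([199.0, 168.0, 226.0, 190.0], 0.97)]
```

```bash
python3 - <<'E'
import cv2,numpy as np
t=cv2.imread("pics/top0.png"); s=cv2.imread("pics/side0.png")
cv2.imwrite("pics/topc.png",cv2.resize(t[115:295,180:450],None,fx=2.9,fy=2.9,interpolation=cv2.INTER_CUBIC))
cv2.imwrite("pics/sidec.png",cv2.resize(s[110:350,170:430],None,fx=2.4,fy=2.4,interpolation=cv2.INTER_CUBIC))
E
```

```text
(no output)
```

View pics/topc.png

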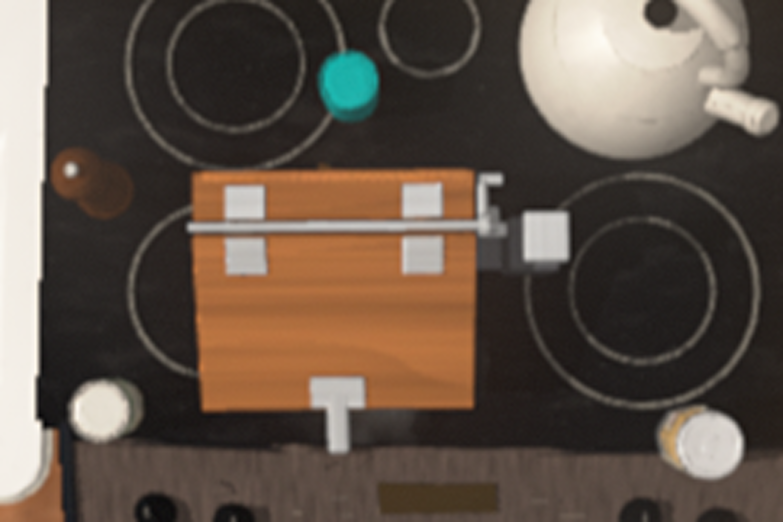

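View pics/sidec.png

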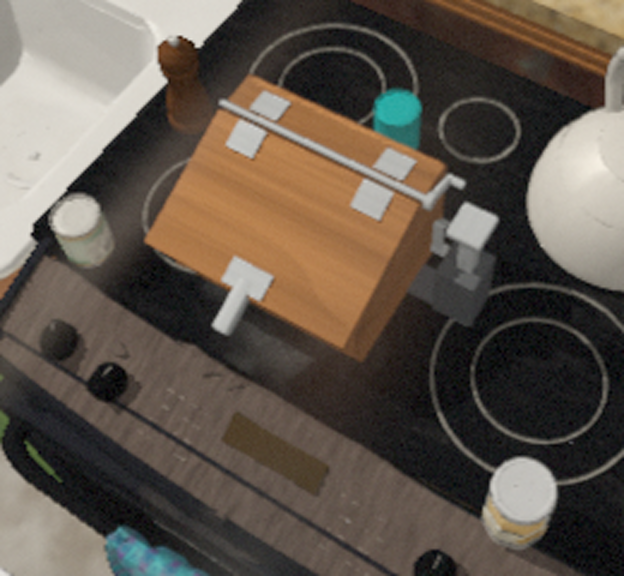

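In the top view, three things could be the tin. One is the pale-topped labelled cylinder at (215,256). One is the grey-lidded amber jar at (421,266), which is the honey jar. The turquoise one at (301,145) is the look-alike to leave alone. The left one fits best, so I'll check heights and diameters and take an enlarged crop.

```bash
cat > h.py <<'E'
import cv2,numpy as np
from rig import arm,eyes,finder
from scipy.spatial.transform import Rotation as Ro
def cal(c):
    k=eyes.get_calibration(c); return np.array(k["K"]),cv2.Rodrigues(np.array(k["rvec"]))[0],np.array(k["tvec"]).ravel()
def cloud(c,d):
    K,R,t=cal(c); v,u=np.mgrid[:400,:640]; 
    p=np.stack([(u-K[0,2])/K[0,0]*d,(v-K[1,2])/K[1,1]*d,d],-1); P=(p-t)@R; P[d==0]=np.nan; return P
def tool(): 
    o=arm.get_obs(); w,x,y,z=o["tcp_rot"]; return o["eef_pos"],Ro.from_quat([x,y,z,w]).as_matrix(),o
E
python3 - <<'E'
from h import *
d=np.load("top0d.npy"); P=cloud("top",d)
im=cv2.imread("pics/top0.png")
def rep(n,x0,y0,x1,y1,zlo,zhi):
    q=P[y0:y1,x0:x1].reshape(-1,3); q=q[(q[:,2]>zlo)&(q[:,2]<zhi)]
    if len(q): print(n,len(q),"med",np.round(np.median(q,0),4),"min",np.round(np.percentile(q,2,0),4),"max",np.round(np.percentile(q,98,0),4))
rep("table",270,120,285,130,-.05,.05)
rep("left cyl top",200,240,236,272,.06,.085); 
rep("honey",400,248,440,284,.08,.11)
rep("turq",286,128,315,160,.05,.11)
rep("pad",355,180,385,210,.15,.19)
rep("mill",190,160,230,195,.14,.17)
rep("handle tab",288,255,306,275,.01,.1)
rep("roof",240,170,350,192,.14,.165)
# door plane fit
q=P[212:245,255:335].reshape(-1,3); q=q[np.isfinite(q).all(1)]
c=q.mean(0); n=np.linalg.svd(q-c)[2][2]; n*=np.sign(n[2]); print("door c",c,"n",n,"slope",np.arccos(n[2]),"yaw of fall",np.arctan2(-n[1],-n[0]))
ls=[]
for v in (210,220,230,240,250):   # side edges of door via depth
    r=P[v]; m=np.where((r[230:365,2]>.04))[0]+230; print(v,r[m[0]],r[m[-1]])
m=(P[...,2]>.02)&(P[...,2]<.07); 
cv2.imwrite("pics/cand.png",np.hstack([cv2.resize(im[235:285,x:x+50],(350,350),interpolation=cv2.INTER_CUBIC) for x in (190,395)]))
E
```

```text
table 150 med [ 0.8789  0.1328 -0.0012] min [ 0.8642  0.1116 -0.0067] max [0.8925 0.1539 0.0049]
left cyl top 345 med [0.4868 0.2951 0.0684] min [0.4619 0.2686 0.0614] max [0.5119 0.3207 0.0736]
honey 422 med [ 0.4618 -0.2845  0.0934] min [ 0.4343 -0.3128  0.086 ] max [ 0.4909 -0.2567  0.0987]
turq 330 med [0.8104 0.0603 0.0683] min [0.784  0.036  0.0579] max [0.8371 0.0857 0.0743]
pad 258 med [ 0.6506 -0.1214  0.169 ] min [ 0.6299 -0.1397  0.1639] max [ 0.6712 -0.1032  0.1737]
mill 21 med [0.708  0.3092 0.1467] min [0.7001 0.3041 0.1401] max [0.7138 0.3153 0.1538]
handle tab 128 med [0.4737 0.0657 0.0889] min [0.4513 0.0549 0.079 ] max [0.4933 0.0809 0.0988]
roof 1817 med [0.6863 0.0631 0.1545] min [ 0.6624 -0.0656  0.1475] max [0.7099 0.191  0.1605]
door c [0.56625171 0.0694382  0.12311258] n [-0.36161574 -0.00586848  0.93230876] slope 0.3700513987755998 yaw of fall 0.016227074152856683
210 [0.61252745 0.19479339 0.14017523] [ 0.61536403 -0.05918273  0.13631951]
220 [0.58634059 0.19276898 0.13280938] [ 0.58887941 -0.05946454  0.13449673]
230 [0.55988157 0.19408296 0.12098573] [ 0.56245511 -0.06042685  0.1217902 ]
240 [0.53311762 0.19162018 0.11604307] [ 0.53549554 -0.06149356  0.10746897]
250 [0.50575742 0.19075014 0.1005277 ] [ 0.50819115 -0.0621986   0.098964  ]
```

View pics/cand.png

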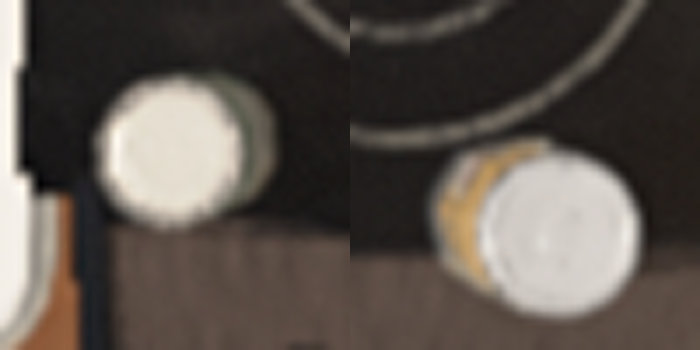

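The crop shows the tin on the left: pale top, greenish label, 70 mm high, about 56 mm across. The honey jar is on the right, 93 mm high. The measurements agree on the locker origin at about (0.657, 0.069) with yaw 0.033, and on the door starting ajar at about 0.19 rad.

```bash
cat >> h.py <<'E'
O=np.array([.657,.069,0]); YAW=.033; RL=Ro.from_euler('z',YAW).as_matrix()
def L(x,y,z): return O+RL@np.array([x,y,z])
def ori(tau,yaw=YAW,roll=0):
    s,c=np.sin(tau),np.cos(tau)
    return Ro.from_euler('z',yaw).as_matrix()@np.array([[c,0,s],[0,-1,0],[s,0,-c]])@Ro.from_euler('z',roll).as_matrix()
def row(target,R=None,grip=False,start=None):
    """rows (shares) from current pose (or start=(p,R)) to target; grip: target is grasp point"""
    p,R0,o=tool() if start is None else (*start,None)
    R=R0 if R is None else R
    t=np.array(target)+(R[:,2]*arm.grip_point_offset if grip else 0)
    d=R0.T@(t-p); r=Ro.from_matrix(R0.T@R).as_rotvec()
    print("tcp->",np.round(t,3),"row",*np.round(d/.3,3),*np.round(r/.5,3),"| min rows",round(max(np.linalg.norm(d)/.05,np.linalg.norm(r)/.15),1))
    return t,R
def handle(q,r=.2): a=q-.564; return L(-r*np.cos(a),0,.155+r*np.sin(a))
E
python3 - <<'E'
from h import *
P=cloud("top",np.load("top0d.npy"))
print("left of tin z",np.round(P[256,180:205:4,1:],3).tolist())
R=ori(.3)
print(handle(.19,.204),tool()[0])
s=row([.33,-.25,.23],R)
row(handle(.19,.204)+[0,0,.1],R,True,s)
E
```

```text
left of tin z [[0.417, -0.016], [0.405, -0.016], [0.393, -0.016], [0.377, -0.002], [0.365, -0.003], [0.353, -0.001], [0.322, 0.074]]
[0.46720521 0.0627345  0.08047026] [ 0.1460782  -0.53027029  0.23131149]
tcp-> [ 0.33 -0.25  0.23] row 0.839 -0.738 0.004 -0.071 0.597 0.468 | min rows 6.7
tcp-> [0.473 0.063 0.163] row 0.421 -1.027 0.365 0.0 0.0 0.0 | min rows 7.0
```

```bash
python3 -m jog '0.84 -0.74 0 -0.07 0.6 0.47 1;0.84 -0.74 0 -0.07 0.6 0.47 1;0.84 -0.74 0 -0.07 0.6 0.47 1;0.84 -0.74 0 -0.07 0.6 0.47 1;0.84 -0.74 0 -0.07 0.6 0.47 1;0.84 -0.74 0 -0.07 0.6 0.47 1;0.84 -0.74 0 -0.07 0.6 0.47 1;0.84 -0.74 0 -0.07 0.6 0.47 1' 40
python3 -m jog '0.4 -0.98 0.35 0 0 0 0.6;0.4 -0.98 0.35 0 0 0 0.6;0.4 -0.98 0.35 0 0 0 0.6;0.4 -0.98 0.35 0 0 0 0.6;0.4 -0.98 0.35 0 0 0 0.6;0.4 -0.98 0.35 0 0 0 0.6;0.4 -0.98 0.35 0 0 0 0.6;0.4 -0.98 0.35 0 0 0 0.6'
python3 - <<'E'
from h import *
print(tool()[0],tool()[2]["joint_pos"])
row(handle(.19,.204),ori(.3),True)
row(handle(.19,.204)+[0,0,.1],ori(.3),True)
E
```

```text
clock: 1.5
eef_pos: [0.3327, -0.2439, 0.2317]
tcp_rot: [-0.004, 0.988, 0.021, 0.15]
contact_force: [-0.0, -1.0, 0.7]
width: 1.004
grasp_force: 0.0
clock: 2.3
eef_pos: [0.4678, 0.0549, 0.1672]
tcp_rot: [-0.005, 0.988, 0.02, 0.151]
contact_force: [0.3, -0.3, -0.4]
width: 0.598
grasp_force: 0.0
[0.46777105 0.0548972  0.16719661] [ 0.78586218  0.04227149 -0.97576421  2.06572453  0.10667894  0.75371629
 -1.78091966]
tcp-> [0.473 0.063 0.063] row -0.087 -0.024 0.338 -0.014 -0.006 0.014 | min rows 2.1
tcp-> [0.473 0.063 0.163] row 0.012 -0.026 0.02 -0.014 -0.006 0.014 | min rows 0.2
```

```bash
python3 -m jog '-0.03 -0.024 0.12 0 0 0 0.6;-0.06 -0.024 0.22 0 0 0 0.6;-0.085 -0.024 0.32 0 0 0 0.6;-0.085 -0.024 0.32 0 0 0 0.6;-0.085 -0.024 0.32 0 0 0 0;-0.085 -0.024 0.32 0 0 0 0;-0.085 -0.024 0.32 0 0 0 0;-0.085 -0.024 0.32 0 0 0 0;-0.085 -0.024 0.32 0 0 0 0;-0.085 -0.024 0.32 0 0 0 0' 40
python3 - <<'E'
from h import *
p,R,o=tool(); g=p-R[:,2]*.0187
print(g,o["joint_pos"],RL.T@(g-O))
s=(p,R)
for q in (.35,.5,.7,.9,1.1,1.3,1.45,1.6,1.69,1.75):
    row(g+handle(q,.204)-handle(.19,.204),None,True)
im,d=eyes.capture("side"); cv2.imwrite("pics/s1.png",cv2.resize(im[60:320,170:460],None,fx=2,fy=2))
E
```

```text
clock: 3.3
eef_pos: [0.4698, 0.0643, 0.0694]
tcp_rot: [-0.007, 0.988, 0.018, 0.152]
contact_force: [-4.3, 14.4, -3.5]
width: 0.221
grasp_force: 44.4
[0.46424936 0.06392212 0.08722815] [ 0.57820945  0.25465238 -0.87432804  2.19074989  0.50491285  0.53423248
 -2.18951365] [-0.19281324  0.0012845   0.08722815]
tcp-> [0.46  0.064 0.101] row 0.001 -0.001 -0.109 0.0 0.0 0.0 | min rows 0.7
tcp-> [0.456 0.064 0.131] row 0.018 -0.002 -0.209 0.0 0.0 0.0 | min rows 1.3
tcp-> [0.458 0.064 0.172] row 0.063 -0.003 -0.337 0.0 0.0 0.0 | min rows 2.1
tcp-> [0.467 0.064 0.211] row 0.133 -0.004 -0.454 0.0 0.0 0.0 | min rows 2.8
tcp-> [0.484 0.065 0.248] row 0.225 -0.005 -0.554 0.0 0.0 0.0 | min rows 3.6
tcp-> [0.509 0.066 0.281] row 0.335 -0.006 -0.634 0.0 0.0 0.0 | min rows 4.3
tcp-> [0.531 0.066 0.302] row 0.426 -0.006 -0.679 0.0 0.0 0.0 | min rows 4.8
tcp-> [0.556 0.067 0.319] row 0.523 -0.006 -0.709 0.0 0.0 0.0 | min rows 5.3
tcp-> [0.572 0.068 0.328] row 0.583 -0.006 -0.72 0.0 0.0 0.0 | min rows 5.6
tcp-> [0.583 0.068 0.333] row 0.624 -0.006 -0.725 0.0 0.0 0.0 | min rows 5.7
```

View pics/s1.png

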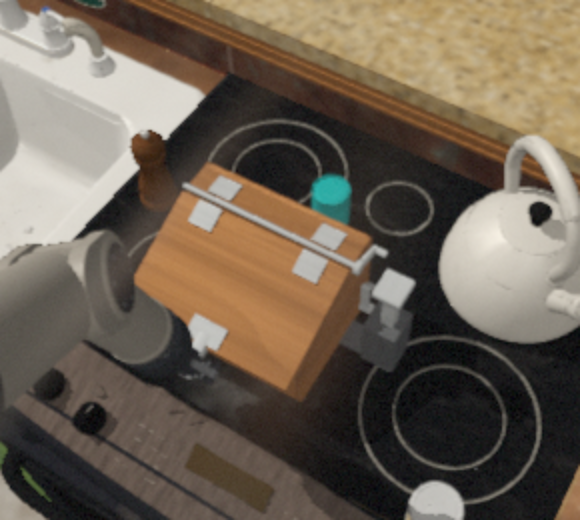

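```bash
python3 -m jog '0 -0.008 -0.1 0 0 0 0;0.015 -0.008 -0.2 0 0 0 0;0.035 -0.009 -0.27 0 0 0 0;0.063 -0.01 -0.337 0 0 0 0;0.095 -0.01 -0.4 0 0 0 0;0.133 -0.011 -0.454 0 0 0 0;0.177 -0.012 -0.505 0 0 0 0;0.225 -0.012 -0.554 0 0 0 0;0.28 -0.013 -0.597 0 0 0 0;0.335 -0.013 -0.634 0 0 0 0' 40
python3 - <<'E'
from h import *
p,R,o=tool(); g=p-R[:,2]*.0187
v=RL.T@(g-O); print(v,np.hypot(v[0],v[2]-.155),"q",np.arctan2(v[2]-.155,-v[0])+.564,o["joint_pos"],o["contact_force"])
r=np.hypot(v[0],v[2]-.155); q0=np.arctan2(v[2]-.155,-v[0])+.564
for q in (1.3,1.4,1.5,1.6,1.69,1.75):
    row(g+handle(q,r)-handle(q0,r),None,True)
E
```

```text
clock: 4.35
eef_pos: [0.5079, 0.0653, 0.2797]
tcp_rot: [-0.004, 0.989, 0.017, 0.149]
contact_force: [3.9, 7.2, -13.6]
width: 0.221
grasp_force: 40.1
[-0.15467256  0.00111819  0.29753084] 0.21032984007450495 q 1.30856764119329 [ 0.84559126  0.04289544 -1.05384307  1.77697114  0.09601823  1.04875156
 -1.7740725 ] [  3.943595     7.22035575 -13.56589543]
tcp-> [0.507 0.065 0.278] row -0.005 0.0 0.003 0.0 0.0 0.0 | min rows 0.0
tcp-> [0.522 0.066 0.293] row 0.057 -0.0 -0.03 0.0 0.0 0.0 | min rows 0.4
tcp-> [0.538 0.066 0.306] row 0.122 -0.0 -0.056 0.0 0.0 0.0 | min rows 0.8
tcp-> [0.555 0.067 0.318] row 0.189 -0.0 -0.076 0.0 0.0 0.0 | min rows 1.2
tcp-> [0.572 0.067 0.327] row 0.251 -0.0 -0.088 0.0 0.0 0.0 | min rows 1.6
tcp-> [0.584 0.068 0.332] row 0.293 -0.0 -0.092 0.0 0.0 0.0 | min rows 1.8
```

```bash
python3 -m jog '0.04 -0.003 -0.023 0 0 0 0;0.09 -0.004 -0.044 0 0 0 0;0.13 -0.004 -0.06 0 0 0 0;0.18 -0.005 -0.074 0 0 0 0;0.22 -0.005 -0.083 0 0 0 0;0.25 -0.005 -0.088 0 0 0 0;0.27 -0.005 -0.089 0 0 0 0;0.285 -0.005 -0.09 0 0 0 0;0.285 -0.005 -0.09 0 0 0 0' 40
python3 - <<'E'
from h import *
p,R,o=tool(); g=p-R[:,2]*.0187
v=RL.T@(g-O); print(v,np.hypot(v[0],v[2]-.155),"q",np.arctan2(v[2]-.155,-v[0])+.564,o["joint_pos"],o["contact_force"])
im,d=eyes.capture("side"); cv2.imwrite("pics/s2.png",cv2.resize(im[60:320,170:460],None,fx=2,fy=2))
E
```

```text
clock: 5.25
eef_pos: [0.5826, 0.0669, 0.3325]
tcp_rot: [-0.003, 0.988, 0.016, 0.151]
contact_force: [-4.2, 2.3, 2.2]
width: 0.224
grasp_force: 39.1
[-7.99505418e-02  3.21835675e-04  3.50375897e-01] 0.2111014694966415 q 1.746372215640716 [ 0.66562005  0.25320966 -1.03285525  1.50430112  0.31958718  1.22138396
 -1.92563734] [-4.19365357  2.33634224  2.17257758]
```

View pics/s2.png

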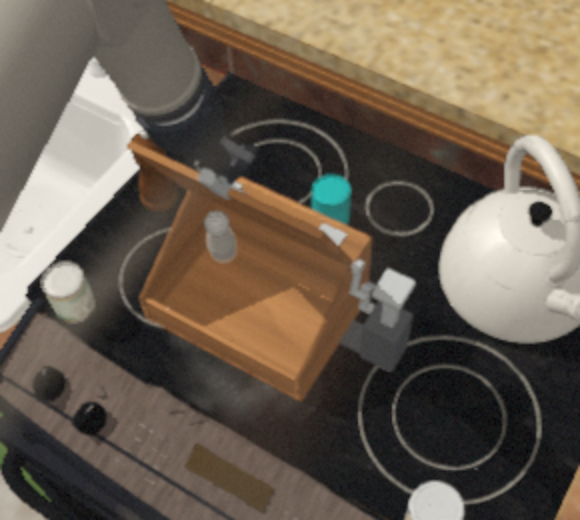

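```bash
python3 -m jog '-0.02 0 0.005 0 0 0 0;-0.05 0 0.01 0 0 0 0;-0.07 0 0.015 0 0 0 0;-0.07 0 0.015 0 0 0 1;-0.07 0 0.015 0 0 0 1;-0.07 0 0.015 0 0 0 1;-0.07 0 0.015 0 0 0 1;-0.07 0 -0.1 0 0 0 1;-0.07 0 -0.25 0 0 0 1;-0.07 0 -0.35 0 0 0 1' 40
python3 - <<'E'
from h import *
P0=cloud("side",np.load("side0d.npy"))
p,R,o=tool(); print(p,o["joint_pos"],o["contact_force"])
im,d=eyes.capture("side"); cv2.imwrite("pics/s3.png",cv2.resize(im[60:320,170:460],None,fx=2,fy=2))
# tin position from side
r=finder.cut_out("side","tin"); P=cloud("side",d)
for x in r[:2]:
    q=P[x["mask"]]; q=q[np.isfinite(q).all(1)]; t=q[q[:,2]>.06]; print(x["p"],x["extent"],np.median(t,0),np.percentile(t,[2,98],0).mean(0), np.percentile(q,98,0)-np.percentile(q,2,0))
E
```

```text
clock: 6.3
eef_pos: [0.532, 0.0643, 0.4268]
tcp_rot: [-0.003, 0.988, 0.016, 0.151]
contact_force: [0.2, 0.3, 0.3]
width: 1.001
grasp_force: 0.0
[0.53199995 0.06433596 0.42684742] [ 0.79858832  0.09909107 -1.07185869  1.39183434  0.15505378  1.40532723
 -1.79899275] [0.24775616 0.33389569 0.30041248]
0.8 [324.1, 145.5, 345.6, 171.1] [0.80545604 0.06022118 0.06856467] [0.80578127 0.06140512 0.06739933] [0.05593996 0.07127289 0.07380059]
0.61 [189.9, 190.2, 217.1, 220.3] [0.48225136 0.29469519 0.0682501 ] [0.48291775 0.29568722 0.06710248] [0.05466038 0.05470306 0.07258947]
```

View pics/s3.png

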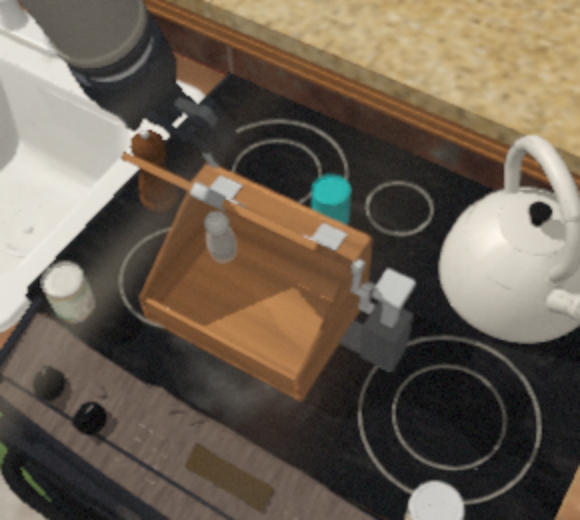

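```bash
python3 - <<'E'
from h import *
R=ori(.8); T=np.array([.485,.2955,.045])
s=row([.42,.15,.36],R)
s=row(T-R[:,2]*.11,R,True,s)
row(T,R,True,s)
E
```

```text
tcp-> [0.42 0.15 0.36] row -0.422 -0.295 0.108 -0.001 0.979 -0.001 | min rows 3.3
tcp-> [0.42  0.293 0.109] row -0.591 -0.478 0.594 0.0 0.0 0.0 | min rows 5.8
tcp-> [0.498 0.296 0.032] row -0.0 -0.0 0.367 0.0 0.0 0.0 | min rows 2.2
```

```bash
python3 -m jog '-0.42 -0.295 0.108 0 0.25 0 1;-0.42 -0.295 0.108 0 0.5 0 1;-0.42 -0.295 0.108 0 0.75 0 1;-0.42 -0.295 0.108 0 0.98 0 1;-0.42 -0.295 0.108 0 0.98 0 1;-0.42 -0.295 0.108 0 0.98 0 1'
python3 -m jog '-0.59 -0.48 0.58 0 0 0 1;-0.59 -0.48 0.58 0 0 0 1;-0.59 -0.48 0.58 0 0 0 1;-0.59 -0.48 0.58 0 0 0 1;-0.59 -0.48 0.58 0 0 0 1;-0.59 -0.48 0.58 0 0 0 1;-0.59 -0.48 0.58 0 0 0 1;-0.59 -0.48 0.58 0 0 0 1;-0.59 -0.48 0.58 0 0 0 1'
python3 - <<'E'
from h import *
R=ori(.8); T=np.array([.485,.2955,.045])
p,Rc,o=tool(); print(p,o["joint_pos"],o["contact_force"]); row(T,R,True)
E
```

```text
clock: 7.0
eef_pos: [0.4553, 0.1185, 0.3775]
tcp_rot: [0.032, 0.961, 0.006, 0.273]
contact_force: [-0.9, 0.4, 0.2]
width: 1.001
grasp_force: 0.0
clock: 7.9
eef_pos: [0.4042, 0.2351, 0.1415]
tcp_rot: [0.029, 0.965, 0.005, 0.262]
contact_force: [0.1, -0.3, -0.2]
width: 1.0
grasp_force: 0.0
[0.40417838 0.23507233 0.14151563] [-0.8812418   0.03121802 -0.02832237  2.23294466  0.72225277  0.71292037
 -2.98770213] [ 0.08812546 -0.31924928 -0.19899788]
tcp-> [0.498 0.296 0.032] row 0.092 -0.226 0.462 0.14 0.542 0.014 | min rows 3.1
```

```bash
python3 - <<'E'
from h import *
R=ori(.8,.45); T=np.array([.485,.2955,.045])
s=row(T-R[:,2]*.1,R,True)
row(T,R,True,s)
E
```

```text
tcp-> [0.432 0.27  0.102] row 0.017 -0.125 0.156 0.655 0.557 -0.646 | min rows 3.6
tcp-> [0.497 0.301 0.032] row -0.0 0.0 0.333 0.0 0.0 0.0 | min rows 2.0
```

```bash
python3 -m jog '0 -0.1 0.05 0.25 0.2 -0.25 1;0 -0.1 0.05 0.5 0.4 -0.5 1;0 -0.1 0.1 0.65 0.55 -0.65 1;0.017 -0.125 0.15 0.65 0.55 -0.65 1;0.017 -0.125 0.15 0.65 0.55 -0.65 1;0.017 -0.125 0.15 0.65 0.55 -0.65 1;0.017 -0.125 0.15 0.65 0.55 -0.65 1'
python3 - <<'E'
from h import *
R=ori(.8,.45); T=np.array([.485,.2955,.045])
p,Rc,o=tool(); print(p,o["joint_pos"],o["contact_force"]); row(T,R,True)
E
```

```text
clock: 8.6
eef_pos: [0.4314, 0.2626, 0.1505]
tcp_rot: [-0.075, 0.91, 0.209, 0.35]
contact_force: [-0.6, -0.1, -0.2]
width: 1.001
grasp_force: 0.0
[0.43135903 0.26258589 0.15052637] [-0.82214721 -0.0616148   0.10549859  2.43393054  1.28977109  0.19920099
 -3.04715755] [-0.62470946 -0.09073794 -0.15659734]
tcp-> [0.497 0.301 0.032] row -0.075 -0.026 0.463 0.018 0.136 0.01 | min rows 2.8
```

```bash
cat > fk.py <<'E'
from h import *
from itertools import product
from scipy.optimize import least_squares
Qs=np.array([[1.26028652,.31171324,.01399075,1.51305406,-.00437626,1.31920484,-.02722511],
[.78586218,.04227149,-.97576421,2.06572453,.10667894,.75371629,-1.78091966],
[.57820945,.25465238,-.87432804,2.19074989,.50491285,.53423248,-2.18951365],
[.84559126,.04289544,-1.05384307,1.77697114,.09601823,1.04875156,-1.7740725],
[.66562005,.25320966,-1.03285525,1.50430112,.31958718,1.22138396,-1.92563734],
[.79858832,.09909107,-1.07185869,1.39183434,.15505378,1.40532723,-1.79899275],
[-.8812418,.03121802,-.02832237,2.23294466,.72225277,.71292037,-2.98770213],
[-.82214721,-.0616148,.10549859,2.43393054,1.28977109,.19920099,-3.04715755]])
Ps=np.array([[.1458813,-.52954334,.23022912],[.46777,.0549,.1672],[.4698,.0643,.0694],[.5079,.0653,.2797],[.5826,.0669,.3325],[.532,.0643,.4268],[.4042,.2351,.1415],[.4314,.2626,.1505]])
W=np.array([[-.00115,.990977,.13403,-.0002],[-.005,.988,.02,.151],[-.007,.988,.018,.152],[-.004,.989,.017,.149],[-.003,.988,.016,.151],[-.003,.988,.016,.151],[.029,.965,.005,.262],[-.075,.91,.209,.35]])
Rs=Ro.from_quat(W[:,[1,2,3,0]]).as_matrix()
Z=lambda a:Ro.from_euler('z',a).as_matrix(); Y=lambda a:Ro.from_euler('y',a).as_matrix(); 
def fk(q,s,p):
    d1,d2,a3,a4,d4,a6,d7,o1,o7,pit=p; T=lambda R,x,z:R@np.array([x,0,z])
    R=Z(s[0]*q[0]+o1); x=np.array([0,0,d1]); R=R@Y(q[1]); x=x+T(R,0,d2); R=R@Z(s[1]*q[2]); x=x+T(R,a3,0)
    R=R@Y(s[4]*q[3]+0*pit); x=x+T(R,a4,d4); R=R@Z(s[2]*q[4]); R=R@Y(q[5]); x=x+T(R,a6,d7); R=R@Z(s[3]*q[6]+o7); return x,R
def fit():
    best=None
    for s in product([-1,1],[-1,1],[-1,1],[-1,1],[1]):
        def f(p):
            return np.concatenate([np.r_[x-P,.1*(R-M).ravel()] for q,P,M in zip(Qs,Ps,Rs) for x,R in [fk(q,s,p)]])
        for o7 in (0,1.57,3.14,-1.57):
            r=least_squares(f,[.2,.3,0,0,.3,0,.3,0,o7,0])
            if best is None or r.cost<best[0]: best=(r.cost,s,r.x,np.abs(f(r.x)).max())
    return best
if __name__=="__main__":
    b=fit(); print(b[0],b[3],b[1],np.round(b[2],4)); np.savez("fk.npz",s=b[1],p=b[2])
E
python3 fk.py
```

```text
0.0001535103099793731 0.008809177426101655 (-1, -1, -1, -1, 1) [ 0.2412  0.4713  0.0058 -0.0062  0.4166  0.0121  0.357  -0.02    1.5527
  0.    ]
```

```bash
cat > ik.py <<'E'
from fk import *
z=np.load("fk.npz"); s=z["s"]; p=z["p"]
lo=np.array([-2.7,-.3,-1.27,.12,-1.44,.2,-3.05]); hi=np.array([2.7,1.91,1.3,2.57,4.58,2.03,3.05])
def ik(g,R,seeds=12,q0=None):
    t=np.array(g)+R[:,2]*.0187; best=None; rng=np.random.default_rng(0)
    def f(q):
        x,M=fk(q,s,p); m=np.minimum(q-lo,hi-q); return np.r_[(x-t)*10,(M-R).ravel()*3,.02*np.maximum(0,.3-m)/.3]
    S=[q0] if q0 is not None else [rng.uniform(lo,hi) for _ in range(seeds)]
    for q in S:
        r=least_squares(f,np.clip(q,lo+.01,hi-.01),bounds=(lo,hi))
        m=np.minimum(r.x-lo,hi-r.x).min(); e=np.abs(fk(r.x,s,p)[0]-t).max()
        if best is None or r.cost<best[0]: best=(r.cost,e,m,r.x)
    return best
E
python3 - <<'E'
from ik import *
for tau in (.5,.6,.8):
  for roll in (0,np.pi):
    for nm,g,yaws in (("tin",[.485,.2955,.045],(.033,.45,.7)),("place",L(-.045,-.03,.055),(-.2,.033,.25))):
      for y in yaws:
        b=ik(g,ori(tau,y,roll)); print(nm,tau,round(roll,1),y,"cost %.5f err %.4f marg %.2f"%b[:3],np.round(b[3],2))
E
```

```text
tin 0.5 0 0.033 cost 0.00001 err 0.0000 marg 0.23 [-0.01  0.61 -0.98  2.11  1.41  0.84  2.82]
tin 0.5 0 0.45 cost 0.00010 err 0.0001 marg 0.13 [-1.28  0.49  0.86  2.18 -1.26  0.33 -0.53]
tin 0.5 0 0.7 cost 0.00003 err 0.0000 marg 0.21 [ 0.29  0.57 -1.04  2.18  1.34  0.41 -2.61]
place 0.5 0 -0.2 cost 0.00001 err 0.0000 marg 0.24 [-0.94  0.65  1.04  2.03 -1.11  0.44 -0.94]
place 0.5 0 0.033 cost 0.00000 err 0.0000 marg 0.29 [ 0.6   0.57 -0.92  2.06  1.28  0.49 -2.76]
place 0.5 0 0.25 cost 0.00001 err 0.0000 marg 0.25 [-0.5   0.48  0.64  2.05 -1.18  0.45 -0.28]
tin 0.5 3.1 0.033 cost 0.00000 err 0.0000 marg 0.30 [-0.02  0.6  -0.97  2.11  1.41  0.83 -0.32]
tin 0.5 3.1 0.45 cost 0.00000 err 0.0000 marg 0.30 [ 0.15  0.54 -0.97  2.18  1.44  0.52  0.11]
tin 0.5 3.1 0.7 cost 0.00003 err 0.0000 marg 0.21 [ 0.29  0.57 -1.04  2.18  1.34  0.41  0.53]
place 0.5 3.1 -0.2 cost 0.00000 err 0.0000 marg 0.37 [ 0.5   0.58 -0.9   2.04  1.34  0.64  0.06]
place 0.5 3.1 0.033 cost 0.00000 err 0.0000 marg 0.30 [ 0.63  0.6  -0.97  2.06  1.32  0.53  0.36]
place 0.5 3.1 0.25 cost 0.00001 err 0.0000 marg 0.24 [ 
[... 1625 characters left out ...]
.97  2.32  2.34  0.66  2.55]
place 0.8 0 0.25 cost 0.00000 err 0.0000 marg 0.28 [-0.73  0.69  1.    2.29  4.12  0.84  0.58]
tin 0.8 3.1 0.033 cost 0.00000 err 0.0000 marg 0.28 [-0.14  0.71 -0.97  2.29  1.9   1.13 -0.85]
tin 0.8 3.1 0.45 cost 0.00006 err 0.0000 marg 0.14 [ 0.14  0.64 -0.97  2.43  2.35  0.79 -0.74]
tin 0.8 3.1 0.7 cost 0.00005 err 0.0000 marg 0.15 [-1.25  0.66  1.    2.42  4.01  0.86 -2.45]
place 0.8 3.1 -0.2 cost 0.00000 err 0.0000 marg 0.30 [ 0.51  0.68 -0.97  2.27  2.1   0.88 -0.66]
place 0.8 3.1 0.033 cost 0.00000 err 0.0000 marg 0.25 [ 0.66  0.65 -0.97  2.32  2.34  0.66 -0.6 ]
place 0.8 3.1 0.25 cost 0.00000 err 0.0000 marg 0.28 [-0.73  0.69  1.    2.29  4.12  0.84 -2.56]
```

```bash
python3 -m jog '0 0 -0.2 0 0 -0.3 1;0 0 -0.2 0 0 -0.6 1;0 0 -0.2 0 0 -0.9 1;0 0 -0.2 0 0 -1 1' | head -2
for i in 1 2 3 4; do python3 -m jog '0 0 0 0 0 -0.3 1;0 0 0 0 0 -0.6 1;0 0 0 0 0 -0.9 1;0 0 0 0 0 -1 1' | head -2; done
python3 - <<'E'
from ik import *
R=ori(.6,.033,np.pi); T=np.array([.485,.2955,.045])
p_,Rc,o=tool(); print(p_,np.round(o["joint_pos"],2),np.round(Rc,2).tolist()); print(fk(o["joint_pos"],s,p)[0]); st=row(T-R[:,2]*.1,R,True); row(T,R,True,st)
E
```

```text
clock: 9.0
eef_pos: [0.393, 0.2499, 0.1964]
clock: 9.4
eef_pos: [0.3936, 0.2497, 0.1951]
clock: 9.8
eef_pos: [0.3937, 0.2497, 0.1951]
clock: 10.2
eef_pos: [0.3937, 0.2497, 0.1951]
clock: 10.6
eef_pos: [0.3937, 0.2496, 0.1951]
[0.39369419 0.24964916 0.19507795] [-1.23 -0.29  0.38  2.45  0.99  0.44 -0.32] [[-0.79, 0.1, 0.61], [0.33, 0.9, 0.29], [-0.52, 0.43, -0.74]]
[0.38596123 0.24047366 0.1948669 ]
tcp-> [0.439 0.294 0.112] row 0.072 0.029 0.339 0.568 0.078 -0.736 | min rows 3.1
tcp-> [0.496 0.296 0.03 ] row 0.0 -0.0 0.333 0.0 0.0 0.0 | min rows 2.0
```

```bash
python3 -m jog '0.05 0.03 0.1 0.2 0 -0.25 1;0.07 0.03 0.2 0.4 0.05 -0.5 1;0.07 0.03 0.3 0.57 0.08 -0.74 1;0.07 0.03 0.33 0.57 0.08 -0.74 1;0.07 0.03 0.33 0.57 0.08 -0.74 1;0.07 0.03 0.33 0.57 0.08 -0.74 1;0.07 0.03 0.33 0.57 0.08 -0.74 1;0.07 0.03 0.33 0.57 0.08 -0.74 1;0.07 0.03 0.33 0.57 0.08 -0.74 1'
python3 - <<'E'
from ik import *
R=ori(.6,.033,np.pi); T=np.array([.485,.2955,.045])
p_,Rc,o=tool(); print(p_,np.round(o["joint_pos"],2),np.round(Rc,2).tolist()); row(T,R,True)
E
```

```text
clock: 11.5
eef_pos: [0.4386, 0.2935, 0.1168]
tcp_rot: [0.295, -0.014, 0.955, 0.006]
contact_force: [-0.0, -0.2, -0.4]
width: 1.002
grasp_force: 0.0
[0.43858611 0.29352879 0.11677363] [-1.28  0.16  0.38  2.22  0.85  0.53 -0.01] [[-0.83, -0.03, 0.56], [-0.02, 1.0, 0.02], [-0.56, 0.0, -0.83]]
tcp-> [0.496 0.296 0.03 ] row 0.007 0.001 0.347 0.004 -0.001 -0.008 | min rows 2.1
```

```bash
python3 -m jog '0 0 0.1 0 0 0 1;0 0 0.2 0 0 0 1;0 0 0.28 0 0 0 1;0.005 0 0.34 0 0 0 1;0.01 0 0.37 0 0 0 1;0.01 0 0.37 0 0 0 1;0.01 0 0.37 0 0 0 0.5;0.01 0 0.37 0 0 0 0.5;0.01 0 0.37 0 0 0 0.5;0.01 0 0.37 0 0 0 0.5' 30
python3 -m jog '0 0 0 0 0 0 0.5;0 0 0 0 0 0 0.5;0 0 0 0 0 0 0.5'
python3 - <<'E'
from ik import *
p_,Rc,o=tool(); print(p_,np.round(o["joint_pos"],2),o["width"],Rc[2]); g=p_-Rc[:,2]*.0187; print(g)
im,d=eyes.capture("side"); P=cloud("side",d)
for x in finder.cut_out("side","tin")[:2]:
    q=P[x["mask"]]; q=q[np.isfinite(q).all(1)]; t=q[q[:,2]>.055]; print(x["p"],x["extent"],np.median(t,0),np.percentile(q,98,0))
cv2.imwrite("pics/s4.png",cv2.resize(im[120:300,150:400],None,fx=2.6,fy=2.6))
E
```

```text
clock: 12.5
eef_pos: [0.499, 0.2964, 0.0237]
tcp_rot: [0.296, -0.015, 0.955, 0.006]
contact_force: [-4.1, -1.3, 6.6]
width: 0.659
grasp_force: 32.4
clock: 12.8
eef_pos: [0.499, 0.2964, 0.0237]
tcp_rot: [0.296, -0.014, 0.955, 0.006]
contact_force: [-4.1, -1.7, 7.1]
width: 0.66
grasp_force: 32.4
[0.49898531 0.29638626 0.02373172] [-1.23  0.46  0.5   2.19  1.09  0.22 -0.26] 0.6601790785385412 [-0.56496179  0.00335365 -0.82511025]
[0.4884273  0.29600293 0.03916128]
0.86 [325.9, 149.5, 344.0, 170.7] [0.80250683 0.05919886 0.06865483] [0.8325203  0.08475393 0.0726194 ]
0.61 [192.7, 188.5, 216.2, 223.5] [0.49287367 0.29715355 0.06797649] [0.50829993 0.32211233 0.07312642]
```

View pics/s4.png

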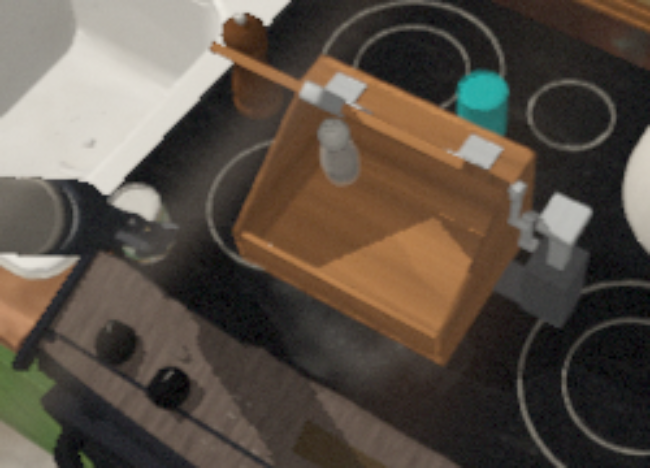

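```bash
python3 - <<'E'
from ik import *
p_,Rc,o=tool(); off=np.array([-.012,-.001,0])
tau=np.arctan2(Rc[0,2],-Rc[2,2]); print(tau,Ro.from_matrix(ori(.6,.033,np.pi).T@Rc).as_rotvec())
def go(wps,yaws,q0):
    q=q0
    for t,y in zip(wps,yaws):
        R=Ro.from_euler('z',y).as_matrix()@Rc
        b=ik(np.array(t)-R[:,2]*.0187,R,q0=q); q=b[3]; print(np.round(t,3),y,"c %.5f err %.4f m %.2f"%b[:3],np.round(q,2))
tp=lambda v,y=0,dz=0: L(*v)-Ro.from_euler('z',y).apply(off)+[0,0,0]
for y in (0,-.3,-.6,.3):
    print("yaw",y)
    wps=[p_+[0,0,.12],tp([-.22,.1,.145],y/2),tp([-.23,-.03,.14],y),tp([-.14,-.03,.12],y),tp([-.045,-.03,.115],y),tp([-.045,-.03,.033],y)]
    go(wps,[0,y/2,y,y,y,y],o["joint_pos"])
b=[ik(t-Ro.from_euler('z',0).apply(Rc[:,2])*.0187,Rc,10) for t in wps[-2:]]
for x in b: print("global",x[:3],np.round(x[3],2))
E
```

```text
0.6000786393937283 [-0.00188767 -0.0003809   0.0031499 ]
yaw 0
[0.499 0.296 0.144] 0 c 0.00000 err 0.0000 m 0.30 [-1.21  0.22  0.46  2.06  0.63  0.5   0.32]
[0.446 0.163 0.145] 0.0 c 0.00002 err 0.0000 m 0.23 [-1.12 -0.06  0.48  2.34  0.83  0.46  0.29]
[0.44  0.032 0.14 ] 0 c 0.00023 err 0.0000 m 0.10 [-0.8  -0.2   0.57  2.45  0.65  0.33  0.83]
[0.53  0.035 0.12 ] 0 c 0.00018 err 0.0000 m 0.02 [-1.06  0.13  1.04  2.28 -0.55  0.22  2.04]
[0.625 0.039 0.115] 0 c 0.00002 err 0.0000 m 0.22 [-0.92  0.43  1.04  2.08 -1.12  0.42  2.53]
[0.625 0.039 0.033] 0 c 0.00453 err 0.0045 m 0.00 [-0.49  0.44  0.52  2.13 -1.44  0.2   2.9 ]
yaw -0.3
[0.499 0.296 0.144] 0 c 0.00000 err 0.0000 m 0.30 [-1.21  0.22  0.46  2.06  0.63  0.5   0.32]
[0.446 0.161 0.145] -0.15 c 0.00000 err 0.0000 m 0.26 [-0.58 -0.01 -0.11  2.31  0.85  0.56  0.1 ]
[0.44  0.029 0.14 ] -0.3 c 0.00008 err 0.0000 m 0.16 [-0.51 -0.11  0.13  2.41  0.84  0.48  0.23]
[0.53  0.032 0.12 ] -0.3 c 0.00000 err 0.0000 m 0.30 [ 0.55  0.17 -0.92  2.26  1.11  0.5   0.04]
[0.625 0.035 0.115] -0.3 c 0.00000 err 0.0000 m 0.30 [ 0.19  0.32 -0.52  2.0
[... 900 characters left out ...]
.52]
[0.439 0.036 0.14 ] 0.3 c 0.00011 err 0.0000 m 0.14 [ 0.45 -0.14 -0.28  2.43 -0.83  0.44  2.75]
[0.529 0.039 0.12 ] 0.3 c 0.00005 err 0.0000 m 0.16 [-0.23  0.1   0.34  2.27 -0.92  0.36  2.81]
[0.624 0.042 0.115] 0.3 c 0.00002 err 0.0000 m 0.22 [-0.26  0.29  0.38  2.05 -0.97  0.42  2.79]
[0.624 0.042 0.033] 0.3 c 0.00337 err 0.0038 m 0.00 [ 0.16  0.42 -0.12  2.1  -1.14  0.2   3.05]
global (np.float64(1.0366046538205363e-05), np.float64(4.869812616270508e-06), np.float64(0.23929127792034588)) [ 0.69  0.41 -1.    2.08  1.15  0.44  0.47]
global (np.float64(5.1312450868973795e-25), np.float64(7.013833958069426e-14), np.float64(0.29999999999690297)) [ 0.63  0.61 -0.96  2.16  1.71  0.5  -0.03]
```

```bash
cat > plan.py <<'E'
from ik import *
off=np.array([-.012,-.001,0])
tp=lambda v,y: L(*v)-Ro.from_euler('z',y).apply(off)
E
python3 - <<'E'
from plan import *
p_,Rc,o=tool(); yr=lambda y: Ro.from_euler('z',y).as_matrix()@Rc
A=row(p_+[0,0,.12]); 
for k in (1/3,2/3,1): B=row(A[0]+k*(tp([-.22,.1,.145],-.3)-A[0]),yr(-.3*k),start=A)
C=row(tp([-.23,-.03,.14],-.6),yr(-.6),start=B)
E
```

```text
tcp-> [0.499 0.296 0.144] row -0.226 0.001 -0.33 0.0 0.0 0.0 | min rows 2.4
tcp-> [0.481 0.251 0.144] row 0.052 -0.151 -0.038 0.113 -0.001 0.165 | min rows 1.0
tcp-> [0.463 0.205 0.145] row 0.104 -0.301 -0.076 0.226 -0.001 0.33 | min rows 2.0
tcp-> [0.446 0.159 0.145] row 0.155 -0.452 -0.113 0.339 -0.002 0.495 | min rows 2.9
tcp-> [0.439 0.025 0.14 ] row -0.07 -0.436 0.067 0.339 -0.002 0.495 | min rows 2.7
```

```bash
python3 -m jog '-0.05 0 -0.07 0 0 0 0.5;-0.1 0 -0.15 0 0 0 0.5;-0.15 0 -0.22 0 0 0 0.5;-0.2 0 -0.29 0 0 0 0.5;-0.226 0 -0.33 0 0 0 0.5;-0.226 0 -0.33 0 0 0 0.5;-0.226 0 -0.33 0 0 0 0.5' 30
python3 -m jog '0.026 -0.075 -0.019 0.057 0 0.083 0.5;0.052 -0.15 -0.038 0.113 0 0.165 0.5;0.078 -0.226 -0.057 0.17 0 0.248 0.5;0.104 -0.3 -0.076 0.226 0 0.33 0.5;0.13 -0.376 -0.095 0.283 0 0.413 0.5;0.155 -0.452 -0.113 0.34 0 0.495 0.5;0.155 -0.452 -0.113 0.34 0 0.495 0.5;0.155 -0.452 -0.113 0.34 0 0.495 0.5'
python3 - <<'E'
from plan import *
p_,Rc,o=tool(); print(p_,np.round(o["joint_pos"],2),o["width"]); R=Ro.from_euler('z',-.6).as_matrix()@ori(.6,.033,np.pi)
st=row(tp([-.23,-.03,.14],-.6),R)
st=row(tp([-.13,-.03,.12],-.6),R,start=st)
E
```

```text
clock: 13.6
eef_pos: [0.4984, 0.295, 0.142]
tcp_rot: [0.295, -0.014, 0.955, 0.005]
contact_force: [-0.3, -0.5, -1.8]
width: 0.664
grasp_force: 33.0
clock: 14.4
eef_pos: [0.4451, 0.1582, 0.1431]
tcp_rot: [0.292, 0.128, 0.947, -0.039]
contact_force: [-0.4, -0.3, -1.5]
width: 0.663
grasp_force: 33.1
[0.44514879 0.15819014 0.14310393] [-1.07  0.02  0.31  2.28  0.84  0.69 -0.08] 0.6634612012061465
tcp-> [0.439 0.025 0.14 ] row -0.074 -0.432 0.063 0.337 -0.005 0.494 | min rows 2.7
tcp-> [0.539 0.029 0.12 ] row -0.189 0.188 0.21 0.0 0.0 0.0 | min rows 2.0
```

```bash
python3 -m jog '-0.012 -0.072 0.01 0.057 0 0.083 0.5;-0.024 -0.144 0.02 0.113 0 0.165 0.5;-0.036 -0.216 0.03 0.17 0 0.248 0.5;-0.048 -0.288 0.04 0.226 0 0.33 0.5;-0.06 -0.36 0.05 0.283 0 0.413 0.5;-0.073 -0.432 0.063 0.338 -0.005 0.495 0.5;-0.073 -0.432 0.063 0.338 -0.005 0.495 0.5;-0.073 -0.432 0.063 0.338 -0.005 0.495 0.5'
python3 - <<'E'
from plan import *
p_,Rc,o=tool(); print(p_,np.round(o["joint_pos"],2),o["width"]); R=Ro.from_euler('z',-.6).as_matrix()@ori(.6,.033,np.pi)
st=row(tp([-.05,-.03,.118],-.6),R)
row(tp([-.05,-.03,.0345],-.6),R,start=st)
im,d=eyes.capture("side"); P=cloud("side",d)
for x in finder.cut_out("side","tin")[:2]:
    q=P[x["mask"]]; q=q[np.isfinite(q).all(1)]; print(x["p"],x["extent"],np.percentile(q,[2,50,98],0).round(3).tolist())
cv2.imwrite("pics/s5.png",cv2.resize(im[80:300,170:440],None,fx=2.4,fy=2.4))
E
```

```text
clock: 15.2
eef_pos: [0.4391, 0.0253, 0.1408]
tcp_rot: [0.284, 0.269, 0.917, -0.082]
contact_force: [0.2, 0.4, -1.7]
width: 0.662
grasp_force: 33.0
[0.43905981 0.02526357 0.14075517] [-0.95 -0.04  0.42  2.35  0.87  0.74 -0.17] 0.6618401028328356
tcp-> [0.618 0.031 0.118] row -0.363 0.34 0.342 0.0 0.001 -0.008 | min rows 3.6
tcp-> [0.618 0.031 0.034] row 0.157 0.0 0.23 0.0 0.0 0.0 | min rows 1.7
0.93 [325.0, 149.4, 346.6, 173.3] [[0.779, 0.034, 0.001], [0.801, 0.055, 0.067], [0.836, 0.084, 0.073]]
0.73 [248.8, 231.0, 276.9, 258.5] [[0.403, 0.005, 0.142], [0.43, 0.027, 0.185], [0.453, 0.06, 0.194]]
```

View pics/s5.png

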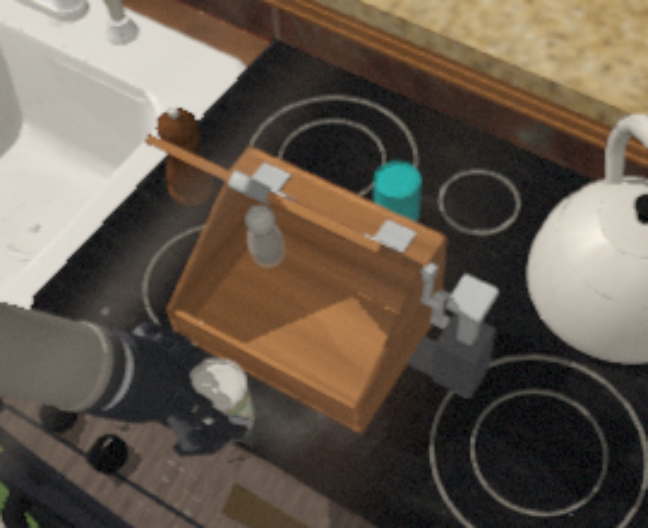

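```bash
python3 -m jog '-0.045 0.043 0.043 0 0 0 0.5;-0.09 0.085 0.085 0 0 0 0.5;-0.135 0.127 0.128 0 0 0 0.5;-0.18 0.17 0.17 0 0 0 0.5;-0.225 0.212 0.213 0 0 0 0.5;-0.27 0.255 0.256 0 0 0 0.5;-0.32 0.3 0.3 0 0 0 0.5;-0.363 0.34 0.342 0 0 0 0.5;-0.363 0.34 0.342 0 0 0 0.5;-0.363 0.34 0.342 0 0 0 0.5'
python3 - <<'E'
from plan import *
p_,Rc,o=tool(); print(p_,np.round(o["joint_pos"],2),o["width"]); R=Ro.from_euler('z',-.6).as_matrix()@ori(.6,.033,np.pi)
row(tp([-.05,-.03,.0345],-.6),R)
E
```

```text
clock: 16.3
eef_pos: [0.6182, 0.0326, 0.1172]
tcp_rot: [0.284, 0.268, 0.917, -0.083]
contact_force: [-0.4, -0.4, -2.3]
width: 0.665
grasp_force: 33.1
[0.61818785 0.03261691 0.11722594] [-0.72  0.35  0.46  1.98  0.63  0.53  0.18] 0.664521598375835
tcp-> [0.618 0.031 0.034] row 0.153 -0.003 0.229 -0.001 0.001 -0.002 | min rows 1.7
```

```bash
python3 -m jog '0.03 0 0.045 0 0 0 0.5;0.06 0 0.09 0 0 0 0.5;0.09 0 0.135 0 0 0 0.5;0.12 0 0.18 0 0 0 0.5;0.14 0 0.21 0 0 0 0.5;0.152 -0.002 0.228 0 0 0 0.5;0.152 -0.002 0.228 0 0 0 0.5;0.152 -0.002 0.228 0 0 0 0.5'
python3 -m jog '0.002 0 0.004 0 0 0 0.5;0.004 0 0.007 0 0 0 0.5;0.004 0 0.007 0 0 0 0.5'
python3 -c "
from plan import *
p_,Rc,o=tool(); print(p_,np.round(o['joint_pos'],2))"
```

```text
clock: 17.1
eef_pos: [0.6194, 0.0312, 0.0362]
tcp_rot: [0.285, 0.268, 0.917, -0.082]
contact_force: [-0.6, -0.3, -0.7]
width: 0.659
grasp_force: 33.1
clock: 17.4
eef_pos: [0.6195, 0.0309, 0.0335]
tcp_rot: [0.284, 0.268, 0.917, -0.082]
contact_force: [-0.3, 0.6, -1.7]
width: 0.665
grasp_force: 33.1
[0.61945659 0.03092947 0.03354357] [-0.76  0.53  0.53  2.04  0.7   0.32  0.02]
```

```bash
python3 -m jog '0.002 0 0.003 0 0 0 0.5;0.003 0 0.005 0 0 0 0.5;0.003 0 0.005 0 0 0 0.5'
python3 -m jog '0 0 0 0 0 0 0.72;0 0 0 0 0 0 0.8;0 0 0 0 0 0 0.95;0 0 0 0 0 0 1;0 0 0 0 0 0 1;0 0 0 0 0 0 1'
python3 - <<'E'
from plan import *
p_,Rc,o=tool(); print(p_,o["width"]); 
im,d=eyes.capture("side"); P=cloud("side",d)
for x in finder.cut_out("side","tin")[:2]:
    q=P[x["mask"]]; q=q[np.isfinite(q).all(1)]; print(x["p"],x["extent"],[(RL.T@(a-O)).round(3).tolist() for a in np.percentile(q,[2,50,98],0)])
E
```

```text
clock: 17.7
eef_pos: [0.6196, 0.0308, 0.0318]
tcp_rot: [0.284, 0.268, 0.917, -0.082]
contact_force: [0.8, -0.3, 1.0]
width: 0.661
grasp_force: 33.4
clock: 18.3
eef_pos: [0.6194, 0.0308, 0.0316]
tcp_rot: [0.284, 0.268, 0.917, -0.082]
contact_force: [1.2, 0.7, 0.1]
width: 1.001
grasp_force: 0.0
[0.61940279 0.03084696 0.03155342] 1.0011521638960457
0.75 [325.1, 147.1, 344.6, 172.6] [[0.12, -0.04, 0.013], [0.143, -0.019, 0.067], [0.178, 0.014, 0.075]]
0.62 [296.4, 197.3, 315.5, 220.8] [[-0.082, -0.056, 0.04], [-0.05, -0.036, 0.076], [-0.025, -0.004, 0.099]]
```

```bash
python3 -m jog '0 0 -0.05 0 0 0 1;0 0 -0.12 0 0 0 1;0 0 -0.22 0 0 0 1;0 0 -0.35 0 0 0 1;0 0 -0.5 0 0 0 1;0 0 -0.65 0 0 0 1;0 0 -0.8 0 0 0 1;0 0 -0.95 0 0 0 1;0 0 -0.95 0 0 0 1'
python3 - <<'E'
from plan import *
p_,Rc,o=tool(); print(p_,np.round(o["joint_pos"],2),RL.T@(p_-O)) 
im,d=eyes.capture("side"); P=cloud("side",d)
cv2.imwrite("pics/s6.png",cv2.resize(im[80:300,170:440],None,fx=2.4,fy=2.4))
for x in finder.cut_out("side","tin")[:2]:
    q=P[x["mask"]]; q=q[np.isfinite(q).all(1)]; print(x["p"],x["extent"],[(RL.T@(a-O)).round(3).tolist() for a in np.percentile(q,[2,50,98],0)])
# IK choices for pressing the catch
for tau in (0,.2):
  for yaw in (-1.2,-.8,-.4,0,.4,.8,1.2,1.57):
    for roll in (np.pi,0): 
      b=ik(L(-.012,-.19,.17+.0187),ori(tau,yaw,roll),8); print(tau,yaw,round(roll,1),"%.5f %.4f m%.2f"%b[:3],np.round(b[3],2))
E
```

```text
clock: 19.3
eef_pos: [0.4842, 0.1224, 0.2718]
tcp_rot: [0.287, 0.267, 0.917, -0.076]
contact_force: [0.6, 1.2, 0.5]
width: 1.002
grasp_force: 0.0
[0.48421434 0.12239337 0.27181189] [-1.09 -0.03  0.4   1.97  0.66  1.08  0.03] [-0.17092992  0.05906519  0.27181189]
0.63 [292.3, 199.0, 316.4, 228.8] [[-0.081, -0.056, 0.008], [-0.061, -0.034, 0.074], [-0.025, 0.009, 0.08]]
0 -1.2 3.1 0.00000 0.0000 m0.71 [-0.    0.61  0.29  1.23 -0.17  1.32  0.65]
0 -1.2 0 0.00000 0.0000 m0.60 [-0.22  0.68  0.7   1.23 -0.43  1.37 -2.32]
0 -0.8 3.1 0.00000 0.0000 m0.72 [ 0.13  0.6   0.05  1.23 -0.03  1.31  0.96]
0 -0.8 0 0.00000 0.0000 m0.52 [-0.26  0.71  0.78  1.23 -0.48  1.39 -1.88]
0 -0.4 3.1 0.00000 0.0000 m0.71 [ 0.26  0.6  -0.17  1.23  0.1   1.32  1.27]
0 -0.4 0 0.00000 0.0000 m0.72 [ 0.16  0.6   0.01  1.23 -0.01  1.31 -1.8 ]
0 0 3.1 0.00000 0.0000 m0.71 [ 0.34  0.61 -0.31  1.23  0.18  1.32  1.61]
0 0 0 0.00000 0.0000 m0.71 [ 0.07  0.6   0.16  1.23 -0.1   1.32 -1.34]
0 0.4 3.1 0.00000 0.0000 m0.43 [ 0.61  0.72 -0.84  1.23  0.52  1.4   1.79]
0 0.4 0 0.00000 0.0000 m0.69 [-0.13  0.64  0.53  1.23 -0.31 
[... 964 characters left out ...]
0.17  1.03  1.87]
0.2 0 0 0.00000 0.0000 m0.59 [-0.27  0.55  0.71  1.46 -0.47  1.09 -1.06]
0.2 0.4 3.1 0.00000 0.0000 m0.80 [ 0.42  0.5  -0.29  1.43  0.03  1.07  2.13]
0.2 0.4 0 0.00000 0.0000 m0.82 [-0.06  0.52  0.44  1.43 -0.39  1.12 -0.71]
0.2 0.8 3.1 0.00000 0.0000 m0.30 [ 0.81  0.7  -0.97  1.36  0.44  1.22  2.25]
0.2 0.8 0 0.00000 0.0000 m0.80 [-0.05  0.57  0.5   1.36 -0.48  1.23 -0.25]
0.2 1.2 3.1 0.00000 0.0000 m0.30 [ 0.71  0.7  -0.8   1.27  0.3   1.29  2.75]
0.2 1.2 0 0.00000 0.0000 m0.30 [ 0.78  0.75 -0.97  1.28  0.43  1.32 -0.48]
0.2 1.57 3.1 0.00000 0.0000 m0.51 [-0.14  0.74  0.77  1.19 -0.66  1.51 -2.54]
0.2 1.57 0 0.00000 0.0000 m0.61 [ 0.08  0.65  0.33  1.19 -0.39  1.42  0.43]
```

View pics/s6.png

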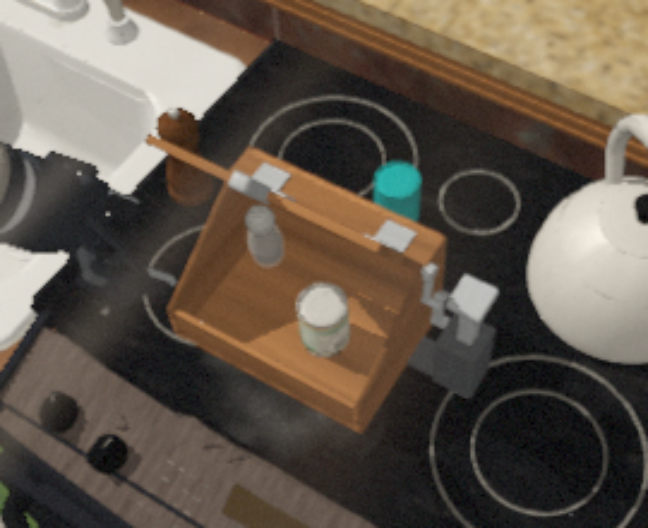

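```bash
python3 - <<'E'
from plan import *
p_,Rc,o=tool(); im,d=eyes.capture("top"); P=cloud("top",d)
q=P.reshape(-1,3); q=(q-O)@RL
m=(q[:,1]<-.13)&(q[:,1]>-.17)&(q[:,0]>-.12)&(q[:,0]<.06)&(q[:,2]>.12); print("crank",m.sum(),np.percentile(q[m],[0,50,100],0).round(3).tolist())
m=(abs(q[:,1]+.19)<.02)&(abs(q[:,0]+.012)<.03)&(q[:,2]>.15); print("pad",np.percentile(q[m],[3,50,97],0).round(3).tolist())
m=(abs(q[:,1])<.12)&(q[:,2]>.18)&(q[:,0]>-.13); print("door top",np.percentile(q[m],[1,50,99],0).round(3).tolist())
m=(q[:,2]>.05)&(q[:,1]<-.14)&(q[:,0]>.05); print("kettle",np.percentile(q[m],[1,50,99],0).round(3).tolist())
D=Ro.from_euler('x',.25).as_matrix()@ori(0,-.45,np.pi)
W=[[.44,-.02,.31],[.45,-.2,.31],L(-.012,-.195,.26),L(-.012,-.195,.18),L(-.012,-.195,.156)]
q_=o["joint_pos"]; st=None
for w in W:
    st=row(w,D,start=st); b=ik(np.array(w)-D[:,2]*.0187,D,q0=q_); q_=b[3]; print("   %.5f %.4f m%.2f"%b[:3],np.round(q_,2))
E
```

```text
crank 31 [[-0.008, -0.139, 0.155], [-0.0, -0.135, 0.162], [0.011, -0.131, 0.166]]
pad [[-0.033, -0.209, 0.165], [-0.013, -0.19, 0.169], [0.008, -0.172, 0.173]]
door top [[-0.108, -0.117, 0.182], [-0.054, -0.0, 0.261], [-0.006, 0.117, 0.346]]
kettle [[0.059, -0.801, 0.06], [0.319, -0.59, 0.148], [0.515, -0.153, 0.391]]
tcp-> [ 0.44 -0.02  0.31] row -0.186 -0.461 -0.051 -0.496 1.439 -0.101 | min rows 5.1
   0.00000 0.0000 m0.43 [-0.45  0.13  0.76  1.62 -0.33  1.51  1.46]
tcp-> [ 0.45 -0.2   0.31] row -0.283 -0.509 -0.148 0.0 0.0 0.0 | min rows 3.6
   0.00000 0.0000 m0.38 [ 0.04  0.33  0.7   1.41 -0.39  1.65  1.86]
tcp-> [ 0.651 -0.126  0.26 ] row -0.519 0.469 0.222 0.0 0.0 0.0 | min rows 4.4
   0.00000 0.0000 m0.36 [ 0.04  0.67  0.54  0.99 -0.54  1.67  1.6 ]
tcp-> [ 0.651 -0.126  0.18 ] row -0.029 -0.059 0.258 0.0 0.0 0.0 | min rows 1.6
   0.00000 0.0000 m0.53 [ 0.04  0.69  0.49  1.15 -0.53  1.5   1.64]
tcp-> [ 0.651 -0.126  0.156] row -0.009 -0.018 0.078 0.0 0.0 0.0 | min rows 0.5
   0.00000 0.0000 m0.58 [ 0.05  0.7   0.47  1.18 -0.52  1.45  1.66]
```

```bash
python3 -m jog '-0.06 -0.08 -0.05 -0.07 0.2 -0.01 0;-0.12 -0.18 -0.05 -0.14 0.4 -0.03 0;-0.18 -0.3 -0.05 -0.2 0.6 -0.04 0;-0.186 -0.4 -0.05 -0.25 0.72 -0.05 0;-0.186 -0.46 -0.05 -0.25 0.72 -0.05 0;-0.186 -0.46 -0.05 -0.25 0.72 -0.05 0;-0.186 -0.46 -0.05 -0.25 0.72 -0.05 0'
python3 - <<'E'
from plan import *
p_,Rc,o=tool(); print(p_,np.round(o["joint_pos"],2))
D=Ro.from_euler('x',.25).as_matrix()@ori(0,-.45,np.pi)
st=row([.45,-.2,.31],D)
row(L(-.012,-.195,.26),D,start=st)
E
```

```text
clock: 20.15
eef_pos: [0.4402, -0.0194, 0.309]
tcp_rot: [0.13, 0.25, 0.959, 0.02]
contact_force: [0.3, 0.3, 0.1]
width: -0.003
grasp_force: 0.0
[ 0.44018819 -0.01936925  0.30900451] [-0.93 -0.25  0.73  1.87  0.26  1.21  0.81]
tcp-> [ 0.45 -0.2   0.31] row -0.32 -0.511 0.021 -0.248 0.717 -0.052 | min rows 3.6
tcp-> [ 0.651 -0.126  0.26 ] row -0.519 0.469 0.222 0.0 0.0 0.0 | min rows 4.4
```

```bash
python3 -m jog '-0.08 -0.13 0 -0.06 0.18 -0.01 0;-0.16 -0.26 0.01 -0.12 0.36 -0.03 0;-0.24 -0.39 0.02 -0.18 0.54 -0.04 0;-0.32 -0.51 0.02 -0.25 0.72 -0.05 0;-0.32 -0.51 0.02 -0.25 0.72 -0.05 0;-0.32 -0.51 0.02 -0.25 0.72 -0.05 0;-0.32 -0.51 0.02 -0.25 0.72 -0.05 0'
python3 -m jog '-0.1 0.09 0.04 0 0 0 0;-0.2 0.18 0.08 0 0 0 0;-0.3 0.27 0.13 0 0 0 0;-0.4 0.36 0.17 0 0 0 0;-0.52 0.47 0.21 0 0 0 0;-0.52 0.47 0.22 0 0 0 0;-0.52 0.47 0.22 0 0 0 0'
python3 - <<'E'
from plan import *
p_,Rc,o=tool(); print(p_,np.round(o["joint_pos"],2))
D=Ro.from_euler('x',.25).as_matrix()@ori(0,-.45,np.pi)
st=row(L(-.012,-.193,.172),D)
row(L(-.012,-.193,.153),D,start=st)
E
```

```text
clock: 20.85
eef_pos: [0.4488, -0.2085, 0.3069]
tcp_rot: [-0.031, 0.229, 0.966, 0.118]
contact_force: [-0.7, -0.9, 0.9]
width: -0.002
grasp_force: 0.0
clock: 21.55
eef_pos: [0.6533, -0.1226, 0.2584]
tcp_rot: [-0.031, 0.219, 0.968, 0.122]
contact_force: [-0.6, 0.0, -0.1]
width: 0.003
grasp_force: 0.0
[ 0.65326618 -0.12256105  0.25840087] [-0.17  0.76  1.    1.04 -0.82  1.77  1.75]
tcp-> [ 0.651 -0.124  0.172] row -0.029 -0.072 0.277 -0.0 -0.014 0.009 | min rows 1.7
tcp-> [ 0.651 -0.124  0.153] row -0.007 -0.014 0.061 0.0 0.0 0.0 | min rows 0.4
```

```bash
python3 -m jog '-0.008 -0.02 0.08 0 0 0 0;-0.016 -0.04 0.16 0 0 0 0;-0.024 -0.056 0.22 0 0 0 0;-0.028 -0.068 0.26 0 0 0 0;-0.03 -0.072 0.28 0 0 0 0;-0.03 -0.072 0.28 0 0 0 0'
python3 -m jog '-0.002 -0.004 0.016 0 0 0 0;-0.004 -0.008 0.03 0 0 0 0;-0.005 -0.01 0.042 0 0 0 0;-0.005 -0.01 0.042 0 0 0 0;-0.005 -0.01 0.042 0 0 0 0'
python3 - <<'E'
from plan import *
p_,Rc,o=tool(); print(p_)
im,d=eyes.capture("top"); P=cloud("top",d); q=(P.reshape(-1,3)-O)@RL
m=(abs(q[:,1])<.11)&(q[:,2]>.165)&(q[:,0]>-.17)&(q[:,0]<0); print("door",np.median(np.arctan2(q[m][:,2]-.155,-q[m][:,0])+.564), np.percentile(q[m],99,0))
E
```

```text
clock: 22.15
eef_pos: [0.6508, -0.1272, 0.1752]
tcp_rot: [-0.028, 0.221, 0.967, 0.123]
contact_force: [0.4, 0.5, 0.5]
width: 0.005
grasp_force: 0.0
clock: 22.65
eef_pos: [0.652, -0.128, 0.1637]
tcp_rot: [-0.026, 0.221, 0.967, 0.122]
contact_force: [0.1, -0.8, 3.7]
width: 0.002
grasp_force: 1.7
[ 0.65196664 -0.12800187  0.16371581]
door 1.6469013113535649 [-0.00127372  0.107373    0.57267646]
```

```bash
python3 -m jog '-0.002 -0.004 0.012 0 0 0 0;-0.004 -0.008 0.024 0 0 0 0;-0.004 -0.01 0.032 0 0 0 0;-0.004 -0.01 0.032 0 0 0 0;-0.004 -0.01 0.032 0 0 0 0;-0.004 -0.01 0.032 0 0 0 0;-0.004 -0.01 0.032 0 0 0 0;-0.004 -0.01 0.032 0 0 0 0;-0.004 -0.01 0.032 0 0 0 0;-0.004 -0.01 0.032 0 0 0 0'
cat > door.py <<'E'
from plan import *
def door():
    im,d=eyes.capture("top"); P=cloud("top",d); q=(P.reshape(-1,3)-O)@RL
    m=(q[:,1]>-.03)&(q[:,1]<.11)&(q[:,2]>.06)&(q[:,0]>-.17)&(q[:,0]<-.03)&(q[:,2]<.4)
    a=np.arctan2(q[m][:,2]-.155,-q[m][:,0])+.564; r=np.hypot(q[m][:,2]-.155,q[m][:,0]); print("door q pct",np.percentile(a[r<.17],[10,30,50,70,90]).round(2),m.sum())
if __name__=="__main__": door(); print(tool()[0],np.round(tool()[2]["joint_pos"],2))
E
python3 door.py
```

```text
clock: 23.7
eef_pos: [0.652, -0.1282, 0.1552]
tcp_rot: [-0.026, 0.22, 0.967, 0.123]
contact_force: [-1.7, -0.7, 14.0]
width: 0.003
grasp_force: 6.6
door q pct [1.04 1.05 1.06 1.08 1.12] 2944
[ 0.65196009 -0.12813414  0.15519613] [-0.2   0.82  0.98  1.24 -0.85  1.58  1.86]
```

```bash
python3 -m jog '0 0 -0.06 0 0 0 0;0 0 -0.15 0 0 0 0;0 0 -0.28 0 0 0 0;0 0 -0.4 0 0 0 0;0 0 -0.5 0 0 0 0;0 0 -0.5 0 0 0 0'
python3 door.py
python3 - <<'E'
from plan import *
p_,Rc,o=tool(); q_=o["joint_pos"]; D=ori(.1,-.3,np.pi)
W=[[.46,-.15,.31],[.48,.05,.29],L(-.16,0,.24),L(-.138,0,.08)]; st=None
for w in W:
    st=row(w,D,start=st); b=ik(np.array(w)-D[:,2]*.0187,D,q0=q_); q_=b[3]; print("   %.5f %.4f m%.2f"%b[:3],np.round(q_,2))
E
```

```text
clock: 24.35
eef_pos: [0.6514, -0.1687, 0.3008]
tcp_rot: [-0.025, 0.222, 0.967, 0.121]
contact_force: [-0.3, -0.3, 0.1]
width: -0.003
grasp_force: 0.0
door q pct [0.84 0.86 0.87 0.89 0.94] 3028
[ 0.6512143  -0.16744598  0.29850713] [-0.05  0.77  0.99  0.91 -0.83  1.87  1.75]
tcp-> [ 0.46 -0.15  0.31] row 0.603 -0.218 -0.025 0.453 -0.376 -0.322 | min rows 3.8
   0.00000 0.0000 m0.30 [-0.58  0.14  1.    1.61 -0.14  1.36  1.7 ]
tcp-> [0.48 0.05 0.29] row 0.139 0.657 0.053 0.0 0.0 0.0 | min rows 4.0
   0.00000 0.0000 m0.43 [-0.85  0.13  0.78  1.64 -0.06  1.31  1.21]
tcp-> [0.497 0.064 0.24 ] row -0.024 0.061 0.17 0.0 0.0 0.0 | min rows 1.1
   0.00000 0.0000 m0.50 [-0.83  0.2   0.77  1.7  -0.11  1.21  1.23]
tcp-> [0.519 0.064 0.08 ] row -0.016 0.024 0.538 0.0 0.0 0.0 | min rows 3.2
   0.00000 0.0000 m0.66 [-0.65  0.4   0.61  1.87 -0.25  0.86  1.34]
```

```bash
python3 -m jog '0.15 -0.08 -0.02 0.11 -0.09 -0.08 0;0.3 -0.15 -0.02 0.22 -0.18 -0.16 0;0.45 -0.2 -0.02 0.33 -0.27 -0.24 0;0.6 -0.22 -0.025 0.45 -0.37 -0.32 0;0.6 -0.22 -0.025 0.45 -0.37 -0.32 0;0.6 -0.22 -0.025 0.45 -0.37 -0.32 0;0.6 -0.22 -0.025 0.45 -0.37 -0.32 0'
python3 -m jog '0.04 0.16 0.01 0 0 0 0;0.08 0.33 0.03 0 0 0 0;0.12 0.5 0.04 0 0 0 0;0.14 0.65 0.05 0 0 0 0;0.14 0.65 0.05 0 0 0 0;0.14 0.65 0.05 0 0 0 0'
python3 door.py
python3 - <<'E'
from plan import *
p_,Rc,o=tool(); D=ori(.1,-.3,np.pi); st=row(L(-.16,0,.24),D)
for q in (.8,.6,.4,.2,0,-.05):
    a=q-.564; row(L(-.16*np.cos(a)-.006*-np.sin(a)*-1*-1,0,.155+.16*np.sin(a)+.006*np.cos(a)+.008),D,start=st)
E
```

```text
clock: 25.1
eef_pos: [0.4604, -0.1476, 0.3085]
tcp_rot: [0.046, 0.147, 0.988, -0.005]
contact_force: [0.8, 0.2, 0.6]
width: -0.004
grasp_force: 0.0
clock: 25.7
eef_pos: [0.48, 0.0496, 0.2902]
tcp_rot: [0.047, 0.148, 0.988, -0.008]
contact_force: [0.1, -0.8, 0.0]
width: -0.004
grasp_force: 0.0
door q pct [0.72 0.73 0.74 0.76 0.81] 3044
[0.47995245 0.04756161 0.29060142] [-1.19  0.12  1.14  1.68 -0.07  1.32  1.23]
tcp-> [0.497 0.064 0.24 ] row -0.022 0.069 0.171 -0.003 -0.009 -0.003 | min rows 1.1
tcp-> [0.503 0.064 0.206] row -0.007 0.006 0.114 0.0 0.0 0.0 | min rows 0.7
tcp-> [0.497 0.064 0.175] row 0.021 0.0 0.216 0.0 0.0 0.0 | min rows 1.3
tcp-> [0.498 0.064 0.143] row 0.029 0.001 0.323 0.0 0.0 0.0 | min rows 1.9
tcp-> [0.505 0.064 0.112] row 0.017 0.009 0.428 0.0 0.0 0.0 | min rows 2.6
tcp-> [0.519 0.064 0.083] row -0.015 0.024 0.529 0.0 0.0 0.0 | min rows 3.2
tcp-> [0.523 0.065 0.076] row -0.026 0.028 0.553 0.0 0.0 0.0 | min rows 3.3
```

```bash
python3 -m jog '-0.01 0.035 0.08 0 0 0 0;-0.02 0.068 0.17 0 0 0 0;-0.021 0.069 0.24 0 0 0 0;-0.019 0.069 0.27 0 0 0 0;-0.019 0.069 0.27 0 0 0 0'
python3 -m jog '0.003 0 0.03 0 0 0 0;0.006 0 0.06 0 0 0 0;0.01 0 0.09 0 0 0 0;0.015 0 0.12 0 0 0 0;0.02 0 0.15 0 0 0 0;0.025 0 0.18 0 0 0 0;0.028 0 0.21 0 0 0 0;0.027 0 0.24 0 0 0 0;0.026 0 0.265 0 0 0 0;0.024 0 0.29 0 0 0 0'
python3 -c "
from plan import *
p_,Rc,o=tool(); print(p_,RL.T@(p_-O)); D=ori(.1,-.3,np.pi); row(L(-.138,0,.083),D)"
```

```text
clock: 26.25
eef_pos: [0.4975, 0.0625, 0.2102]
tcp_rot: [0.046, 0.151, 0.987, -0.007]
contact_force: [-0.4, 0.1, 0.1]
width: -0.002
grasp_force: 0.0
clock: 27.25
eef_pos: [0.4991, 0.0655, 0.1231]
tcp_rot: [0.047, 0.149, 0.988, -0.005]
contact_force: [0.1, 1.3, 1.1]
width: -0.001
grasp_force: 0.7
[0.49911274 0.06549241 0.12308926] [-0.15791703  0.00170366  0.12308926]
tcp-> [0.519 0.064 0.083] row -0.052 0.016 0.139 0.008 -0.012 0.002 | min rows 0.9
```

```bash
python3 -m jog '-0.005 0 0.02 0 0 0 0;-0.012 0.003 0.04 0 0 0 0;-0.02 0.006 0.06 0 0 0 0;-0.028 0.009 0.08 0 0 0 0;-0.036 0.012 0.1 0 0 0 0;-0.044 0.014 0.12 0 0 0 0;-0.05 0.016 0.135 0 0 0 0;-0.052 0.016 0.145 0 0 0 0;-0.052 0.016 0.15 0 0 0 0;-0.052 0.016 0.15 0 0 0 0'
python3 door.py
```

```text
clock: 28.25
eef_pos: [0.5201, 0.0639, 0.0806]
tcp_rot: [0.048, 0.149, 0.988, -0.005]
contact_force: [-0.4, 1.0, 0.1]
width: 0.0
grasp_force: 0.1
door q pct [0.01 0.03 0.04 0.06 0.13] 2095
[0.52006721 0.06366936 0.08073519] [-0.9   0.47  0.94  1.9  -0.45  0.9   1.52]
```

```bash
python3 -m jog '-0.001 0 0.008 0 0 0 0;-0.002 0 0.016 0 0 0 0;-0.003 0 0.024 0 0 0 0;-0.003 0 0.032 0 0 0 0;-0.003 0 0.032 0 0 0 0;-0.003 0 0.032 0 0 0 0'
python3 -c "from plan import *; print(tool()[0],tool()[2]['contact_force'])"
```

```text
clock: 28.9
eef_pos: [0.5219, 0.0638, 0.077]
tcp_rot: [0.047, 0.149, 0.988, -0.002]
contact_force: [-19.4, 3.6, 48.3]
width: -0.0
grasp_force: 25.6
[0.52190437 0.06379177 0.07699032] [-19.36193828   3.5900262   48.26445948]
```

```bash
python3 -m jog '0 0 -0.03 0 0 0 0;0 0 -0.1 0 0 0 0;0 0 -0.25 0 0 0 0;0.1 0 -0.4 0 0 0 0;0.3 0 -0.55 0 0 0 0;0.3 0 -0.55 0 0 0 0;0.3 0 -0.55 0 0 0 0'
python3 door.py; python3 - <<'E'
from plan import *
im,d=eyes.capture("top"); im2,_=eyes.capture("side")
cv2.imwrite("pics/end.png",np.hstack([cv2.resize(im[115:295,180:450],(390,400)),cv2.resize(im2[80:340,160:440],(400,400))]))
P=cloud("top",d); q=(P.reshape(-1,3)-O)@RL
m=(abs(q[:,1]+.19)<.02)&(abs(q[:,0]+.012)<.03)&(q[:,2]>.13); print("pad z",np.median(q[m][:,2]))
m=(abs(q[:,1])<.008)&(q[:,0]<-.155)&(q[:,0]>-.185)&(q[:,2]>.02)&(q[:,2]<.1); print("handle",m.sum(),np.median(q[m],0),(np.arctan2(q[m][:,2]-.155,-q[m][:,0])+.564).mean()-.04)
E
```

```text
clock: 29.6
eef_pos: [0.4192, 0.0976, 0.2288]
tcp_rot: [0.046, 0.145, 0.988, 0.002]
contact_force: [0.3, 0.4, 0.3]
width: 0.001
grasp_force: 0.0
door q pct [-0.    0.01  0.02  0.04  0.06] 2285
[0.42014978 0.0965138  0.22786569] [-1.48 -0.06  1.16  1.91  0.11  1.17  0.92]
pad z 0.16862929426302126
handle 60 [-1.70275651e-01  8.04827245e-06  5.36520012e-02] -0.014522263461647218
```

View pics/end.png

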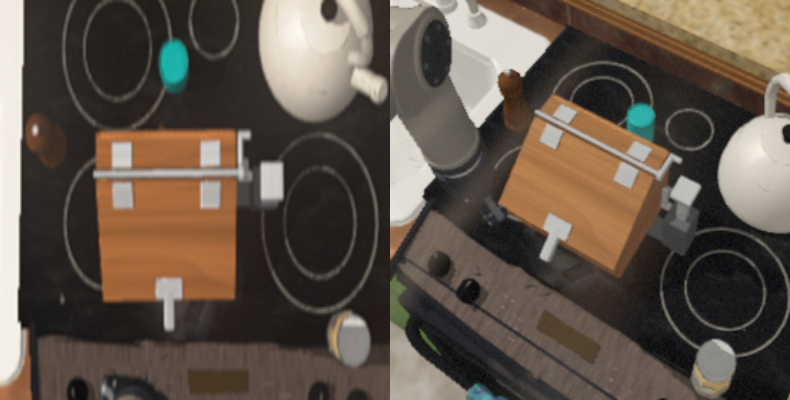

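The picture shows the door shut, the catch up, the bystanders in place and the robot clear, so I'm handing in.

```bash
python3 -c "
from rig import workorder; print(workorder.hand_in())"
```

```text
the job is handed in; nothing more can be done
None
```

I handed the job in at about 30 s of the 72 s allowed, but it returned no verdict. By my last camera check the door was shut (within about 0.02 rad), the catch was up, and the honey jar and pepper mill looked unmoved. The tin and salt shaker were last seen just before the door closed: the tin upright at about x = -53 mm, the salt shaker in place.

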